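# Load a pin into the demagnetiser and hold its sprung run lever level

### The arm

A 6-joint arm with a two-finger parallel gripper is mounted at the origin on a cart in front of the work surface, level with it; the furniture and walls round the work are solid. World frame = base frame: x ahead of the robot, y to its left, z up, the work surface at z = 0. Lengths are in m, angles in rad, forces in N, time in s.
With the tool pointing down it reaches from about 0.275 to 0.875 m from the base axis. Payload 12.5 kg.
Tool frame: the origin (TCP) lies between the finger pads; the fingertips stand 19 mm ahead of it and the grasp point (between the pads) is the TCP; x points along the fingers, y is the direction in which the jaws open and shut, and the axes are right-handed (so a half turn about x gives the same grasp; the last joint's range is limited). The gripper opens to 85 mm and grips with 20 to 120 N. Pads are 22 mm wide; open, the fingers measure 114 mm over their backs; the gripper's body (76 mm by 85 mm) begins 54 mm behind the grasp point. The pads swing forward as they close: fully open they stand 13 mm farther back than shut.
Start: joints at [-0.085, 0.351, 1.652, -0, 1.139, -0.085], TCP at [0.55, 0, 0.25] pointing down, gripper open.
Joint ranges: [-2.75, 2.75], [-0.79, 2.1], [0.01, 2.65], [-1.57, 4.71], [0.07, 3.14], [-2.87, 2.87]. Speed limits (rad/s): [2.22, 2.22, 2.79, 3.14, 3.14, 3.14].

### API

Orientations are given as a rotation vector (axis times angle).
In Python, from station import read_state, read_camera, get_calibration, order, spotter gives the robot as it stands. The module is installed in compiled form; this text tells all that it offers.
- The arm moves only by the shell command python3 -m pendant 'ROWS' [OPENING] [FORCE]. ROWS is JSON, a list of rows, each a list of 6 numbers: the shift along the tool's x, y, z in mm, then the turn, a rotation vector about the tool's x, y, z in degrees. In form: [[tx, ty, tz, rx, ry, rz], ...]. A call has 1 to 20 rows; each row is the pose to reach, as a shift and turn from the pose commanded when the call began, along the tool's axes at that moment; what a row does not reach only later rows make up. A row lasts 1/12 s, in which the tool goes at most 41.7 mm and 7.16 degrees, less where a joint would pass 70% of its speed; a pose out of reach is approached as far as the arm can. A call with a gripper value outside its range is refused whole. OPENING is the finger opening in mm, from 0 to 85.4, set as the call begins (- or left out, the last holds). The fingers move at their own pace and stop on an object; FORCE is the grip in N (left out, the last holds). Time passes only in rows, so rows that repeat a pose let the fingers close. It gives the time, the measured TCP pose, the force and the opening at its end, in the units of the state.
- read_state(): the state, without advancing time (a new reading comes with each control period).
- read_camera(name): name is "scene" or "side" or "wrist"; returns the picture (384x512x3 uint8, red, green, blue); there is no depth.
- get_calibration(name): a dict with "fx", "fy", "cx", "cy" (pixels), "dist_coeffs" ([k1, k2, p1, p2, k3] as OpenCV has them; the pictures are not rectified), "rvec" (rotation vector, rad) and "tvec" (3), from world to camera coordinates, as OpenCV has them; the wrist camera has in their place "hand_eye" (4x4, takes a point from camera to tool coordinates, whose origin is the TCP and whose axes are the tool frame's). Camera axes: x right, y down, z forward; pixel columns grow to the right and rows downward; lengths in m; the calibration is good to about 2 mm. A picture is of the moment at which its call begins: read the wrist's pose just before it. get_calibration takes no time and is no camera call.
- order.sign_off(): hands the job in, once; it reports no verdict.
Trained networks look in the newest picture that a camera, given by its name, has taken for a name from the list of things; names that differ only in an ending like _2 or _b are one class to them, and where a whole thing is asked for, a point or a joint stands for the part that bears it (a point fixed in the world has none). Each returns a list of dicts, best first, with "confidence" (0 to 1); they miss things now and then, are a little off and sometimes report something else, mostly with a low value. They report only what shows in the picture. A call takes as long as a camera call. They do not tell look-alikes from the thing itself.
- spotter.recognise(camera, target): "box" ([left, top, right, bottom] as shares, 0 to 1, of the picture: columns of its width, rows of its height, round what is visible of it).
The state is a dict: "time": time; "qpos": joint angles; "dq": joint speeds; "effort": joint torques, N m; "tcp_pos": TCP position; "ee_rot": TCP orientation; "ft_force": force on the tool from outside, world axes, zero at the start; "moment": the same for the moment, N m; "width": finger opening in m.
Only numpy, scipy, OpenCV 4.12 (cv2) and the standard library are available. Lean on these libraries where they do the work, as an engineer would, in place of code of your own. Each camera call takes 0.05 s, during which the arm holds its last target. There are 200 camera calls.

### The job

Demagnetise the longest of the three steel pins: take it out of the wooden stand and drop it, plain end down, fully into the well of the bench demagnetiser, leaving the two shorter pins in the stand. Let go of the pin, then push the sprung hold-to-run lever down with the fingers until it is level, half-way down its travel (higher or right down it does not run), keep it there for at least three seconds, and finish the program while still holding the lever level.

Things in the scene. Friction and masses are not known exactly. Their poses are not given: they have to be found in the camera images.
- long_pin_mid (a point): Centre (half-way up) of the longest pin: bright steel ejector pin, 120 mm long, 10 mm diameter, with a flat disc head 16 mm across and 5 mm thick at its top and a slightly bevelled lower end; 70 g nominal. It starts upright in one of the three bores of the stand (any of them), its top 130 mm above the bench. Its z axis points along the pin to the head.
- short_pin_mid (a point): Centre of a shorter steel pin, 90 mm long, 10 mm diameter, with the same disc head; upright in another bore of the stand, its top 100 mm above the bench. Stays there.
- plain_pin_mid (a point): Centre of a shorter steel pin, 90 mm long, 10 mm diameter, with no head; upright in another bore of the stand, its top 100 mm above the bench. Stays there.
- pin_stand: Fixed light wooden block 60 x 150 x 45 mm (x, y, z); origin at the centre of its underside on the bench. Three round bores of 11.5 mm diameter, 35 mm deep, in its top in a row along its own y axis at -50, 0 and +50 mm. The clear sides of the pins are along its own x axis.
- demag: Fixed bench demagnetiser; origin at the centre of its underside on the bench. Dark base plate 170 x 240 x 14 mm (x, y, z), grey housing 64 mm high along its rear (+x) edge; the grey block with the well stands at its own +y side, the lever at its own -y side. Its own -x faces the robot roughly (yaw within 0.35 rad).
- well_mouth (a point): Centre of the mouth of the well: a round upright bore 13 mm in diameter and 55 mm deep with a 2 mm chamfer, in the flat top (84 mm above the bench) of a ribbed grey block 64 x 64 x 70 mm. A pin fully home in it stands on the well's floor 29 mm above the bench, so the long pin's centre is then 89 mm and its top 149 mm above the bench.
- lever_pad (a point): Centre of the top face of the black ribbed pad (50 x 46 mm, 12 mm thick) at the free end of the lever. Moves with the lever: about 100 mm above the bench with the lever up, 81 mm with the lever level, about 62 mm right down. The pad lies 108 mm from the hinge, towards the demagnetiser's own -x; it is pushed straight down.
- hold_lever (a joint): Angle of the lever in rad: 0 up (as the spring holds it), 0.175 level (pointer at the middle one of three marks on the small upright aluminium plate beside it), 0.35 right down at the stop. It springs back up when let go. The push on the pad is about 3 N at the start, 7 N when level and 11 N right down.
- long_pin: The longest pin itself; origin at the centre of its lower end, z axis along the pin towards the head.
Mind the look-alikes: they are no part of the job. Leave any orange or red look-alike of the long_pin alone.

How it is judged:
On the way, in this order (a step that is already met when the one before it is completed fails the run):
1. the long pin is fully home in the well and let go, with the lever still up (horizontal distance between long_pin_mid and well_mouth below 0.006 m and z of long_pin_mid in the frame of demag below 0.094 m and angle between long_pin_mid's own z axis and vertical below 0.12 rad and contact force between the fingers and long_pin below 0.3 N and value of joint hold_lever below 0.06 rad), for 0.2 s.
2. the fingers hold the lever level for two and a half seconds (value of joint hold_lever between 0.105 and 0.245 rad and contact force between the fingers and hold_lever above 1 N), for 2.5 s.
At the end, for the whole second after the job is handed in: Long pin at rest, fully home in the well (centre within 6 mm of its axis, at most 5 mm too high, within 0.12 rad of upright), not touched by the fingers; the fingers push the lever with over 1 N and hold it within 0.07 rad of level (0.105 to 0.245 rad) (all of step 2 and horizontal distance between long_pin_mid and well_mouth below 0.006 m and z of long_pin_mid in the frame of demag below 0.094 m and angle between long_pin_mid's own z axis and vertical below 0.12 rad and contact force between the fingers and long_pin below 0.3 N and linear speed of long_pin below 0.05 m/s); the arm keeps its last pose, push and grip.
It fails at once if a shorter pin is taken out of the stand or shifted by more than 20 mm (distance of any of short_pin_mid, plain_pin_mid from where it was at the start of the episode above 0.02 m).
It also fails if it takes over 54 s, if anything falls off the work surface, if the arm or the gripper's body presses on something with over 40 N, if the wrist force passes 120 N, or if a joint passes its speed limit or range.

## Working session

There is one attempt and no reset: what is moved stays moved. The work goes in short steps, Python scripts to look and compute and a shell command to move; the robot and the scene stay as the last step left them, time stands still between calls to the robot, and variables do not carry over. Pictures are saved under pics/ and viewed, about 8 in all and at most 12, crops included, and the job is handed in when it is done.

```bash
mkdir -p pics; python3 - <<'E'
from station import *
import cv2,numpy as np
s=read_state(); print(s)
for c in ("scene","side","wrist"):
    im=read_camera(c); cv2.imwrite(f"pics/{c}0.png",im[:,:,::-1])
    print(c,get_calibration(c))
    for t in ("long_pin","short_pin_mid","plain_pin_mid","pin_stand","demag","lever_pad","hold_lever"):
        try: print(t,[(round(d['confidence'],2),(np.array(d['box'])*[512,384,512,384]).round(0).tolist()) for d in spotter.recognise(c,t)[:3]])
        except Exception as e: print(t,e)
a=[cv2.imread(f"pics/{c}0.png") for c in("scene","side")]
cv2.imwrite("pics/a0.png",np.vstack([cv2.resize(i,(400,300)) for i in a]))
E
```

```text
{'time': 0.0, 'qpos': array([-8.46032842e-02,  3.51252231e-01,  1.65243733e+00, -9.37702297e-06,
        1.13908244e+00, -8.45928665e-02]), 'dq': array([-5.41955660e-04,  3.08554409e-04,  6.26105718e-04,  6.94938974e-04,
        6.28665955e-04, -4.81619035e-06]), 'effort': array([ 1.33101348e-03, -5.06107914e+01, -2.91406649e+01,  6.01447425e-06,
        4.57781483e-03,  4.96419239e-05]), 'tcp_pos': array([5.49689234e-01, 4.80220381e-05, 2.49744613e-01]), 'ee_rot': array([ 1.20871532,  1.21012951, -1.2100271 ]), 'ft_force': array([ 0.09556243, -0.68012052,  0.67111926]), 'moment': array([-0.01057019,  0.01941391, -0.01330168]), 'width': 0.0849764933519783}
scene {'fx': 430.23350204613706, 'fy': 430.23350204613706, 'cx': 259.9263018774427, 'cy': 190.10740382696312, 'dist_coeffs': array([0.01215036, 0.        , 0.        , 0.        , 0.        ]), 'rvec': array([ 0.57958705, -2.43767314,  1.42834317]), 'tvec': array([0.47048069, 0.16028702, 0.78107061])}
long_pin [(0.72, [336.0, 144.0, 346.0, 187.0]), (0.64, [288.0, 156.0, 294.0, 208.0]), (0.49, [293.0, 140.0, 302.0, 175.0])]
short_pi
[... 1101 characters left out ...]
s': array([0.00076687, 0.        , 0.        , 0.        , 0.        ]), 'hand_eye': array([[ 1.59820757e-04, -2.84102129e-01,  9.58794011e-01,
        -1.23298556e-01],
       [ 9.99999668e-01,  8.11145620e-04,  7.36628438e-05,
         9.60725008e-04],
       [-7.98649333e-04,  9.58793681e-01,  2.84102164e-01,
        -7.21491936e-02],
       [ 0.00000000e+00,  0.00000000e+00,  0.00000000e+00,
         1.00000000e+00]])}
long_pin [(0.96, [159.0, 211.0, 196.0, 266.0]), (0.71, [180.0, 283.0, 206.0, 353.0])]
short_pin_mid []
plain_pin_mid [(0.47, [185.0, 323.0, 203.0, 363.0])]
pin_stand [(0.73, [173.0, 251.0, 234.0, 373.0])]
demag [(0.65, [109.0, 1.0, 293.0, 67.0])]
lever_pad []
hold_lever []
```

```bash
python3 - <<'E'
import cv2,numpy as np
a=cv2.imread("pics/scene0.png")[125:345,100:380]; b=cv2.imread("pics/side0.png")[125:345,140:340]; c=cv2.imread("pics/wrist0.png")
a=cv2.resize(a,(381,300),interpolation=cv2.INTER_CUBIC);b=cv2.resize(b,(273,300),interpolation=cv2.INTER_CUBIC);c=cv2.resize(c,(400,300))
o=np.zeros((600,800,3),np.uint8);o[:300,:381]=a;o[:300,400:673]=b;o[300:,:400]=c
cv2.imwrite("pics/v1.png",o)
E
```

```text
(no output)
```

View pics/v1.png

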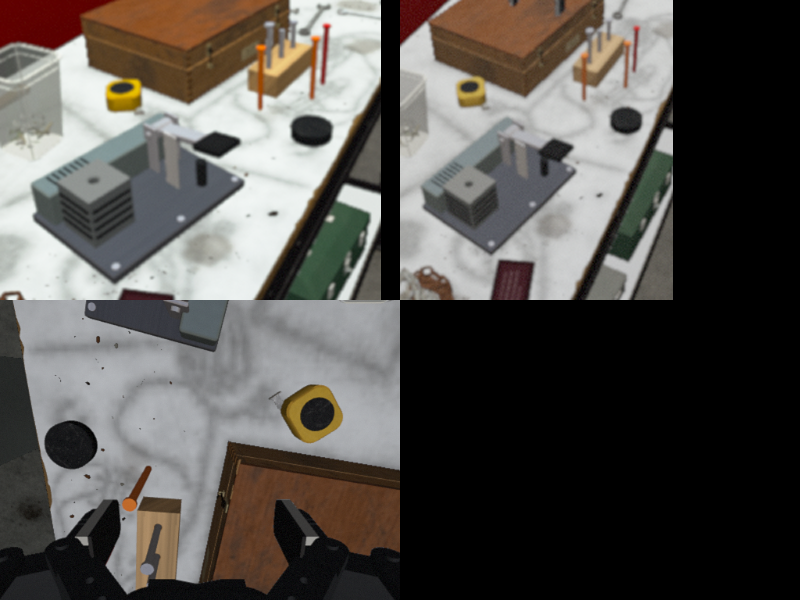

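```bash
cat > h.py <<'E'
from station import *
import cv2,numpy as np
from scipy.spatial.transform import Rotation as R
def cam(c,s=None):
    k=get_calibration(c);K=np.array([[k['fx'],0,k['cx']],[0,k['fy'],k['cy']],[0,0,1]]);d=k['dist_coeffs']
    if c!='wrist':
        Rm=cv2.Rodrigues(k['rvec'])[0];t=k['tvec'];return K,d,Rm,np.array(t)
    s=s or read_state();T=np.eye(4);T[:3,:3]=R.from_rotvec(s['ee_rot']).as_matrix();T[:3,3]=s['tcp_pos']
    M=np.linalg.inv(T@k['hand_eye']);return K,d,M[:3,:3],M[:3,3]
def onz(C,uv,z):
    K,d,Rm,t=C
    uv=np.array(uv,float).reshape(-1,1,2);n=cv2.undistortPoints(uv,K,d).reshape(-1,2)
    r=np.c_[n,np.ones(len(n))]@Rm; o=-Rm.T@t
    return o+r*((z-o[2])/r[:,2])[:,None]
def proj(C,P):
    K,d,Rm,t=C
    return cv2.projectPoints(np.array(P,float).reshape(-1,1,3),cv2.Rodrigues(Rm)[0],t,K,d)[0].reshape(-1,2)
E
python3 - <<'E'
from h import *
np.set_printoptions(precision=4,suppress=True)
S,D,W=cam('scene'),cam('side'),cam('wrist')
s=read_state();print(R.from_rotvec(s['ee_rot']).as_matrix())
print('long top',onz(S,[297.5,142],.127),onz(D,[279,147.5],.127))
f=lambda u,v:(100+u/1.361,125+v/1.3636)
g=lambda u,v:(140+(u-400)/1.365,125+v/1.3636)
print('well',onz(S,f(93,180),.084),onz(D,g(470,184),.084))
print('plate',onz(S,[f(35,216),f(115,281),f(243,183)],.014))
print('plateD',onz(D,[g(424,206),g(491,251),g(576,169)],.014))
print('pad c',onz(S,f(216,143),.1),onz(D,g(555,149),.1))
print('wrist pin',onz(W,[192,284+75],.1),onz(W,[164,253],.13))
print('standtop wrist corners',onz(W,[[176,274],[229,274]],.045))
E
```

```text
[[-0.  1. -0.]
 [ 0. -0. -1.]
 [-1. -0. -0.]]
long top [[ 0.4979 -0.1392  0.127 ]] [[ 0.4932 -0.1312  0.127 ]]
well [[0.5386 0.3129 0.084 ]] [[0.535  0.3136 0.084 ]]
plate [[0.6241 0.3385 0.014 ]
 [0.4636 0.3822 0.014 ]
 [0.4084 0.1568 0.014 ]]
plateD [[0.6244 0.3392 0.014 ]
 [0.468  0.3786 0.014 ]
 [0.4097 0.1513 0.014 ]]
pad c [[0.4283 0.1967 0.1   ]] [[0.4298 0.1971 0.1   ]]
wrist pin [[ 0.4918 -0.1751  0.1   ]] [[ 0.4811 -0.0453  0.13  ]]
standtop wrist corners [[ 0.468  -0.1116  0.045 ]
 [ 0.5262 -0.1115  0.045 ]]
```

```bash
python3 -m pendant '[[0,-12,30,0,0,0],[0,-25,65,0,0,0],[0,-40,100,0,0,0],[0,-50,128,0,0,0],[0,-53,137,0,0,0],[0,-53,137,0,0,0],[0,-53,137,0,0,0]]' 45 && python3 - <<'E'
from h import *
s=read_state();im=read_camera('wrist');cv2.imwrite('pics/w1.png',im[:,:,::-1])
for t in ("long_pin","short_pin_mid","plain_pin_mid","pin_stand"):
    print(t,[(round(d['confidence'],2),(np.array(d['box'])*[512,384,512,384]).round(0).tolist()) for d in spotter.recognise('wrist',t)[:5]])
W=cam('wrist',s);print(s['tcp_pos'],proj(W,[[.497,-.137,.13],[.497,-.137,.045]]))
cv2.imwrite('pics/v2.png',cv2.resize(im[:,:,::-1],(800,600)))
S=cam('scene')
print(onz(S,[[291,158],[341,146]],.13))
E
```

```text
time: 1.78
tcp_pos: [0.4972, -0.1368, 0.2503]
ee_rot: [1.21, 1.209, -1.21]
ft_force: [0.6, 0.6, -1.1]
width: 0.0449
long_pin [(0.86, [217.0, 78.0, 239.0, 102.0]), (0.74, [130.0, 155.0, 177.0, 201.0]), (0.72, [236.0, 162.0, 257.0, 204.0]), (0.57, [137.0, 213.0, 179.0, 267.0])]
short_pin_mid [(0.74, [228.0, 256.0, 251.0, 300.0])]
plain_pin_mid [(0.89, [240.0, 214.0, 248.0, 242.0]), (0.43, [238.0, 164.0, 257.0, 203.0])]
pin_stand [(0.79, [212.0, 137.0, 281.0, 287.0])]
[ 0.49715867 -0.13681017  0.2503338 ] [[250.12514135 198.77546192]
 [250.49403211 174.65488191]]
[[ 0.47258866 -0.04302551  0.13      ]
 [ 0.3945034  -0.15244284  0.13      ]]
```

View pics/v2.png

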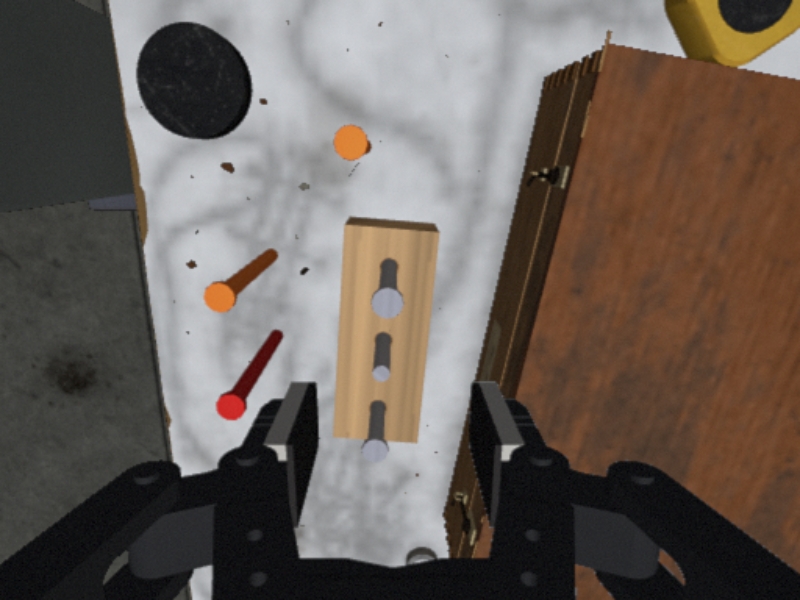

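```bash
python3 - <<'E'
from h import *
np.set_printoptions(precision=4,suppress=True)
W=cam('wrist')
print('long',onz(W,[387*.64,302*.64],.13), 'red/orange',onz(W,[[220*.64,297*.64],[231*.64,406*.64],[350*.64,142*.64]],.13))
print('plain,short',onz(W,[[381.5*.64,373*.64],[375*.64,450*.64]],.1))
print('box edge',onz(W,[[605*.64,50*.64],[515*.64,370*.64]],.1))
E
```

```text
long [[ 0.4953 -0.1319  0.13  ]] red/orange [[ 0.4148 -0.1296  0.13  ]
 [ 0.4152 -0.1875  0.13  ]
 [ 0.479  -0.0583  0.13  ]]
plain,short [[ 0.4918 -0.1819  0.1   ]
 [ 0.4877 -0.2313  0.1   ]]
box edge [[ 0.5987 -0.0157  0.1   ]
 [ 0.5672 -0.1799  0.1   ]]
```

```bash
python3 -m pendant '[[10,-2,-5,0,0,0],[35,-2,-5,0,0,0],[60,-2,-5,0,0,0],[85,-2,-5,0,0,0],[110,-2,-5,0,0,0],[130,-2,-5,0,0,0],[145,-2,-5,0,0,0],[153,-2,-5,0,0,0],[155,-2,-5,0,0,0],[155,-2,-5,0,0,0]]' 45 && python3 -m pendant '[[0,0,0,0,0,0],[0,0,0,0,0,0],[0,0,0,0,0,0],[0,0,0,0,0,0],[0,0,0,0,0,0],[0,0,0,0,0,0],[0,0,0,0,0,0],[0,0,0,0,0,0]]' 0 40
```

```text
time: 2.87
tcp_pos: [0.4949, -0.1316, 0.095]
ee_rot: [1.209, 1.21, -1.209]
ft_force: [0.4, 0.4, 0.1]
width: 0.0449
time: 3.53
tcp_pos: [0.4952, -0.1321, 0.0961]
ee_rot: [1.209, 1.208, -1.209]
ft_force: [-0.6, -0.4, 6.2]
width: 0.009
```

```bash
python3 -m pendant '[[-10,0,0,0,0,0],[-35,0,0,0,0,0],[-70,0,0,0,0,0],[-105,0,0,0,0,0],[-140,0,0,0,0,0],[-170,0,0,0,0,0],[-185,0,0,0,0,0],[-190,0,0,0,0,0],[-190,0,0,0,0,0]]' 0 40 && python3 -m pendant '[[0,1,-10,0,0,0],[0,3,-35,0,0,0],[0,6,-65,0,0,0],[0,9,-100,0,0,0],[0,13,-135,0,0,0],[0,17,-170,0,0,0],[0,21,-205,0,0,0],[0,25,-240,0,0,0],[0,28,-275,0,0,0],[0,31,-310,0,0,0],[0,34,-345,0,0,0],[0,37,-380,0,0,0],[5,40,-410,0,0,0],[20,42,-432,0,0,0],[35,42,-442,0,0,0],[45,42,-445,0,0,0],[50,42,-445,0,0,0],[50,42,-445,0,0,0],[50,42,-445,0,0,0]]' && python3 - <<'E'
from h import *
s=read_state();im=read_camera('wrist');cv2.imwrite('pics/w2.png',im[:,:,::-1])
for t in ("long_pin","well_mouth","lever_pad"):
    print(t,[(round(d['confidence'],2),(np.array(d['box'])*[512,384,512,384]).round(0).tolist()) for d in spotter.recognise('wrist',t)[:5]])
W=cam('wrist',s);print(s['tcp_pos'],proj(W,[[.537,.313,.084],s['tcp_pos']-[0,0,.085]]))
cv2.imwrite('pics/v3.png',cv2.resize(im[100:340,100:420,::-1],(800,600),interpolation=cv2.INTER_CUBIC))
E
```

```text
time: 4.28
tcp_pos: [0.4952, -0.132, 0.2866]
ee_rot: [1.21, 1.207, -1.208]
ft_force: [-0.4, -0.1, -1.0]
width: 0.0093
time: 5.87
tcp_pos: [0.537, 0.3123, 0.2353]
ee_rot: [1.209, 1.209, -1.21]
ft_force: [0.4, 0.0, -0.4]
width: 0.0092
long_pin []
well_mouth [(0.8, [114.0, 103.0, 350.0, 361.0])]
lever_pad [(0.83, [115.0, 290.0, 136.0, 313.0])]
[0.53699373 0.3122989  0.23526134] [[250.59531341 187.28135113]
 [250.21736537 213.71454494]]
```

View pics/v3.png

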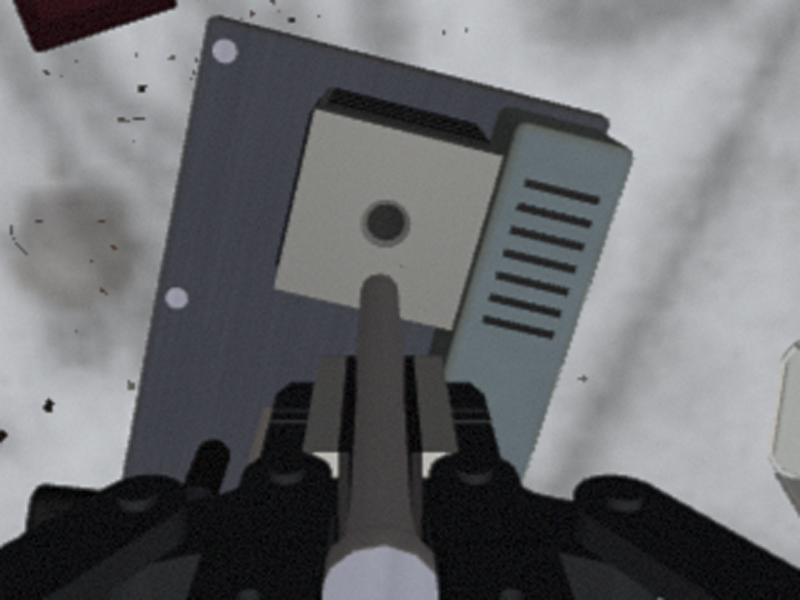

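```bash
python3 - <<'E'
from h import *
np.set_printoptions(precision=4,suppress=True)
W=cam('wrist');s=read_state();p=s['tcp_pos'];print(p)
f=lambda u,v:(100+u*.4,100+v*.4)
print('well',onz(W,f(386,223),.083))
# pin end: detect columns/edge
g=cv2.cvtColor(cv2.imread('pics/w2.png'),cv2.COLOR_BGR2GRAY)
for r in range(206,240,3): print(r,g[r,236:268])
zb=p[2]-.0861
# model outline: bottom circle r=5 at tip (bevel)
a=np.linspace(0,2*np.pi,60)
for r,z in((.005,zb+.001),(.004,zb)):
    q=proj(W,np.c_[p[0]+r*np.cos(a),p[1]+r*np.sin(a),0*a+z]);print('model bottom',q.min(0),q.max(0))
q=proj(W,np.c_[p[0]+.008*np.cos(a),p[1]+.008*np.sin(a),0*a+zb+.12]);print('model head',q.min(0),q.max(0))
q=onz(W,f(386,223),.083)[0]
for k in(-1,1):
  e=proj(W,q+[[.0085*k,0,.001],[0,.0085*k,.001]]);print('mouth rim',e)
E
```

```text
[0.5374 0.3126 0.2362]
well [[0.5409 0.3113 0.083 ]]
206 [131 131 132 133 130 129 131 132 132 132 130 132 132 130 130 134 131 133
 132 130 132 133 132 130 112 127 130 132 131 132 131 133]
209 [132 130 130 131 129 133 131 130 128 131 133 132 130 129 120 105 101 115
 126 128 131 131 132 130 131 130 131 132 130 131 132 131]
212 [129 129 131 131 129 130 129 134 128 106  71  60  61  60  65  62  64  66
  65  65  68  99 125 134 132 133 130 130 130 133 130 131]
215 [129 131 129 129 130 130 130 129  93  62  58  62  59  64  61  67  65  66
  66  66  67  65  71 121 130 132 133 130 131 130 130 129]
218 [129 130 127 130 130 130 131 127  78  59  60  58  62  63  63  65  66  63
  69  65  66  66  69  97 126 132 131 130 127 131 130 133]
221 [112 124 126 128 130 132 131 115  71  59  59  60  62  66  65  65  68  65
  66  67  69  68  65  94 125 130 129 129 130 129 129 129]
224 [ 66  69  66  67  64  64  69  64  58  61  61  62  63  64  62  66  65  67
  65  69  65  68  64  82 124 130 128 129 130 129 129 130]
227 [ 65  67  67  69  63  67  70  62  61  59  61  61  62  65  63  65  65  69
  63  69  67  68  64  66  90 110 127 128 126 131 130 130]
230 [66 66 64 66 67 67 66 58 59 59 60 61 63 65 64 64 66 66 68 65 68 67 66 65
 67 67 65 66 69 68 70 64]
233 [67 66 65 66 67 70 67 57 58 59 59 62 62 65 65 64 64 65 68 67 68 65 65 67
 65 63 67 69 65 70 66 66]
236 [65 66 67 69 70 70 62 59 63 58 62 64 62 65 64 66 64 62 66 65 67 66 64 62
 65 63 69 66 67 68 67 67]
239 [63 63 65 68 66 70 64 60 61 60 61 62 66 67 66 63 65 64 68 64 67 66 70 64
 64 68 68 68 65 64 66 67]
model bottom [242.4146 206.5425] [257.6027 220.9141]
model bottom [243.9651 207.524 ] [256.0625 218.9764]
model head [223.393  314.8164] [273.8332 357.311 ]
mouth rim [[244.4254 189.5043]
 [254.3874 199.0722]]
mouth rim [[264.3949 189.4989]
 [254.4339 179.7677]]
```

```bash
python3 -m pendant '[[10,2,0,0,0,0],[25,2.5,0,0,0,0],[42,2.5,0,0,0,0],[52,2.5,0,0,0,0],[56,2.5,0,0,0,0],[56,2.5,0,0,0,0],[56,2.5,0,0,0,0],[56,2.5,0,0,0,0]]' && python3 - <<'E'
from h import *
np.set_printoptions(precision=4,suppress=True)
s=read_state();im=read_camera('wrist');cv2.imwrite('pics/w3.png',im[:,:,::-1])
W=cam('wrist',s);p=s['tcp_pos'];print(p)
a=np.linspace(0,2*np.pi,60)
for r,z,c in((.005,p[2]-.0851,p),(.0085,.084,[.5409,.3113])):
    q=proj(W,np.c_[c[0]+r*np.cos(a),c[1]+r*np.sin(a),0*a+z]);print('model',q.min(0),q.max(0))
cv2.imwrite('pics/v4.png',cv2.resize(im[160:280,170:330,::-1],(800,600),interpolation=cv2.INTER_CUBIC))
E
```

```text
time: 6.73
tcp_pos: [0.5399, 0.3132, 0.1802]
ee_rot: [1.21, 1.209, -1.208]
ft_force: [-0.7, 0.4, -0.2]
width: 0.0088
[0.5399 0.3132 0.1802]
model [242.4067 206.5456] [257.5945 220.9174]
model [239.2447 199.3722] [263.8209 222.6827]
```

View pics/v4.png

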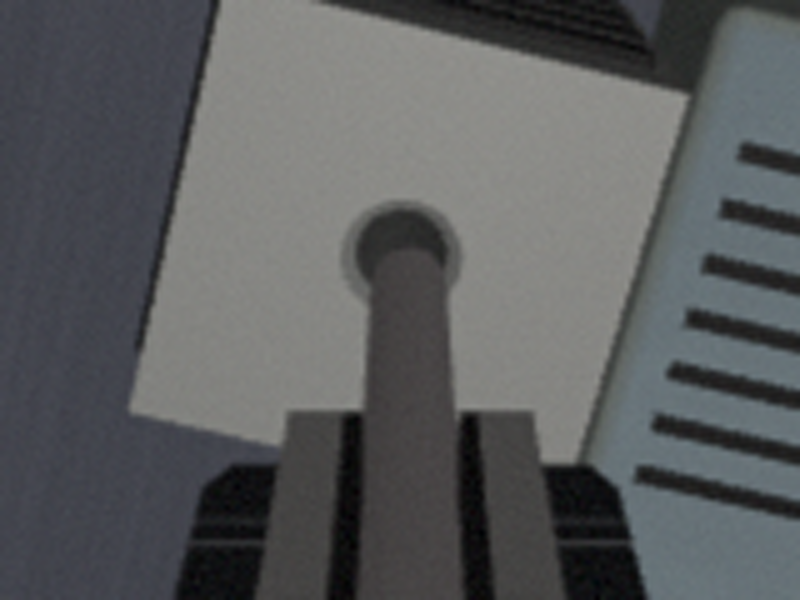

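```bash
python3 -m pendant '[[2,-1,0,0,0,0],[6,-1,0,0,0,0],[10,-1,0,0,0,0],[14,-1,0,0,0,0],[18,-1,0,0,0,0],[22,-1,0,0,0,0],[22,-1,0,0,0,0],[22,-1,0,0,0,0]]'
```

```text
time: 7.45
tcp_pos: [0.5384, 0.313, 0.157]
ee_rot: [1.209, 1.209, -1.21]
ft_force: [0.5, 0.0, -0.3]
width: 0.0087
```

```bash
python3 -m pendant '[[5,0,0,0,0,0],[12,0,0,0,0,0],[20,0,0,0,0,0],[28,0,0,0,0,0],[34,0,0,0,0,0],[38,0,0,0,0,0],[40,0,0,0,0,0],[40,0,0,0,0,0],[40,0,0,0,0,0]]'
```

```text
time: 8.2
tcp_pos: [0.5386, 0.3131, 0.1174]
ee_rot: [1.209, 1.209, -1.209]
ft_force: [-0.2, -0.2, -1.1]
width: 0.0088
```

```bash
python3 -m pendant '[[0,0,0,0,0,0],[0,0,0,0,0,0],[0,0,0,0,0,0],[0,0,0,0,0,0],[0,0,0,0,0,0],[0,0,0,0,0,0],[0,0,0,0,0,0],[0,0,0,0,0,0]]' 40 && python3 -m pendant '[[-10,0,0,0,0,0],[-30,0,0,0,0,0],[-60,0,0,0,0,0],[-90,0,0,0,0,0],[-110,0,0,0,0,0],[-118,0,0,0,0,0],[-118,0,0,0,0,0],[-118,0,0,0,0,0]]' && python3 - <<'E'
from h import *
np.set_printoptions(precision=4,suppress=True)
s=read_state();im=read_camera('wrist');cv2.imwrite('pics/w4.png',im[:,:,::-1])
W=cam('wrist',s);p=s['tcp_pos'];print(p)
a=np.linspace(0,2*np.pi,60)
for r,z,c in((.008,.149,[.5401,.311]),(.0085,.084,[.5401,.311])):
    q=proj(W,np.c_[c[0]+r*np.cos(a),c[1]+r*np.sin(a),0*a+z]);print('model',q.min(0),q.max(0))
S=cam('scene');im2=read_camera('scene');cv2.imwrite('pics/s4.png',im2[:,:,::-1])
print('lever',[(round(d['confidence'],2),(np.array(d['box'])*[512,384,512,384]).round(0).tolist()) for d in spotter.recognise('scene','lever_pad')[:3]])
q=proj(S,[[.5401,.311,.149],[.5401,.311,.084]]);print('scene model head',q)
o=np.zeros((600,800,3),np.uint8)
o[:,:400]=cv2.resize(im[100:340,170:330,::-1],(400,600));o[:,400:]=cv2.resize(im2[180:330,140:240,::-1],(400,600))
cv2.imwrite('pics/v5.png',o)
E
```

```text
time: 8.87
tcp_pos: [0.5385, 0.313, 0.1173]
ee_rot: [1.209, 1.209, -1.209]
ft_force: [-1.3, -0.6, -0.8]
width: 0.0401
time: 9.53
tcp_pos: [0.5382, 0.3129, 0.2346]
ee_rot: [1.209, 1.209, -1.21]
ft_force: [0.6, -0.9, -0.3]
width: 0.0401
[0.5382 0.3129 0.2346]
model [241.0509 204.5388] [265.2384 227.373 ]
model [242.8513 180.6402] [262.9042 200.0086]
lever [(0.71, [216.0, 214.0, 278.0, 240.0])]
scene model head [[163.3507 223.7039]
 [168.3022 256.1363]]
```

View pics/v5.png

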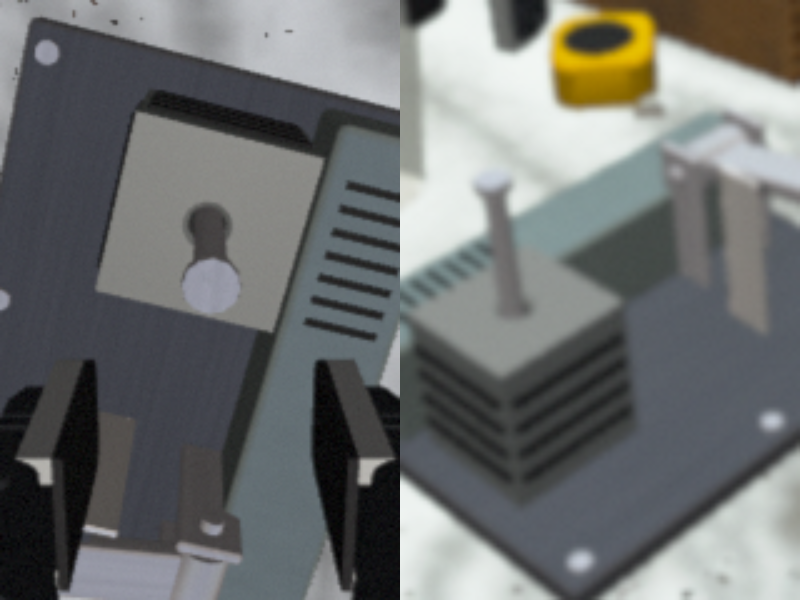

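```bash
python3 -m pendant '[[0,-10,10,0,0,0],[0,-32,34,0,0,0],[0,-56,60,0,0,0],[0,-80,86,0,0,0],[0,-98,105,0,0,0],[0,-107,114,0,0,0],[0,-109,116,0,0,0],[0,-109,116,0,0,0],[0,-109,116,0,0,0]]' 0 20 && python3 - <<'E'
from h import *
np.set_printoptions(precision=4,suppress=True)
s=read_state();im=read_camera('wrist');cv2.imwrite('pics/w5.png',im[:,:,::-1])
W=cam('wrist',s);p=s['tcp_pos'];print(p)
print('pad',[(round(d['confidence'],2),(np.array(d['box'])*[512,384,512,384]).round(0).tolist()) for d in spotter.recognise('wrist','lever_pad')[:3]])
print('model',proj(W,[[.429,.197,.1]]))
cv2.imwrite('pics/v6.png',cv2.resize(im[:,:,::-1],(800,600)))
E
```

```text
time: 10.43
tcp_pos: [0.4301, 0.1975, 0.2351]
ee_rot: [1.209, 1.209, -1.209]
ft_force: [-1.1, -0.5, 1.0]
width: -0.0003
[0.4301 0.1975 0.2351]
pad [(0.8, [222.0, 167.0, 383.0, 244.0])]
model [[249.126  193.8513]]
```

View pics/v6.png

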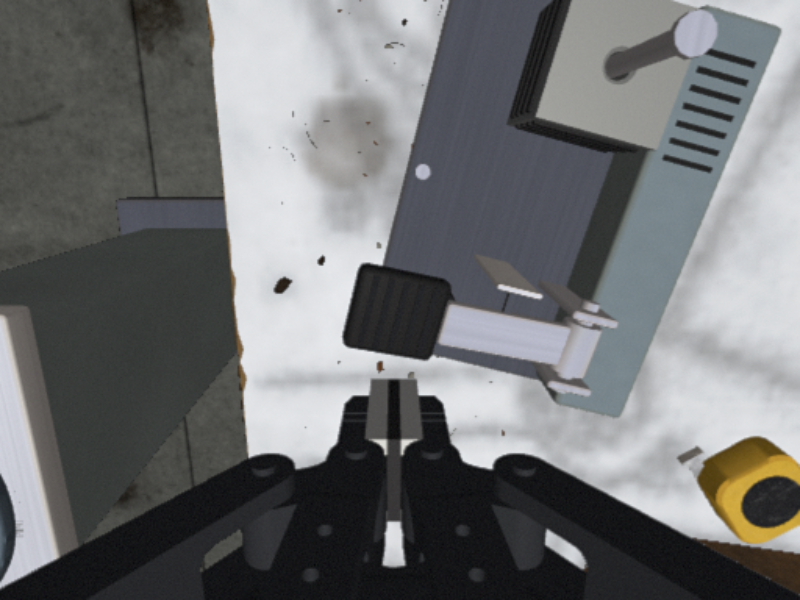

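```bash
python3 -m pendant '[[10,3,5,0,0,0],[35,3,5,0,0,0],[65,3,5,0,0,0],[90,3,5,0,0,0],[105,3,5,0,0,0],[112,3,5,0,0,0],[116,3,5,0,0,0],[120,3,5,0,0,0],[124,3,5,0,0,0],[128,3,5,0,0,0],[132,3,5,0,0,0],[135,3,5,0,0,0],[135,3,5,0,0,0],[135,3,5,0,0,0],[135,3,5,0,0,0]]' 0 20 && python3 - <<'E'
from h import *
np.set_printoptions(precision=4,suppress=True)
s=read_state();print(s['tcp_pos'],s['ft_force'])
im=read_camera('scene')[:,:,::-1];w=read_camera('wrist')[:,:,::-1];d=read_camera('side')[:,:,::-1]
o=np.zeros((600,800,3),np.uint8)
o[:300,:400]=cv2.resize(im[190:280,180:300],(400,300),interpolation=cv2.INTER_CUBIC)
o[300:,:400]=cv2.resize(d[190:280,180:300],(400,300),interpolation=cv2.INTER_CUBIC)
o[:300,400:]=cv2.resize(w,(400,300)); o[300:,400:]=cv2.resize(im[180:330,100:300],(400,300))
cv2.imwrite('pics/v7.png',o)
E
```

```text
time: 11.78
tcp_pos: [0.4326, 0.1923, 0.1007]
ee_rot: [1.21, 1.209, -1.209]
ft_force: [-3.8, 0.0, 6.4]
width: 0.0
[0.4326 0.1923 0.1007] [-3.8337  0.016   6.3774]
```

View pics/v7.png

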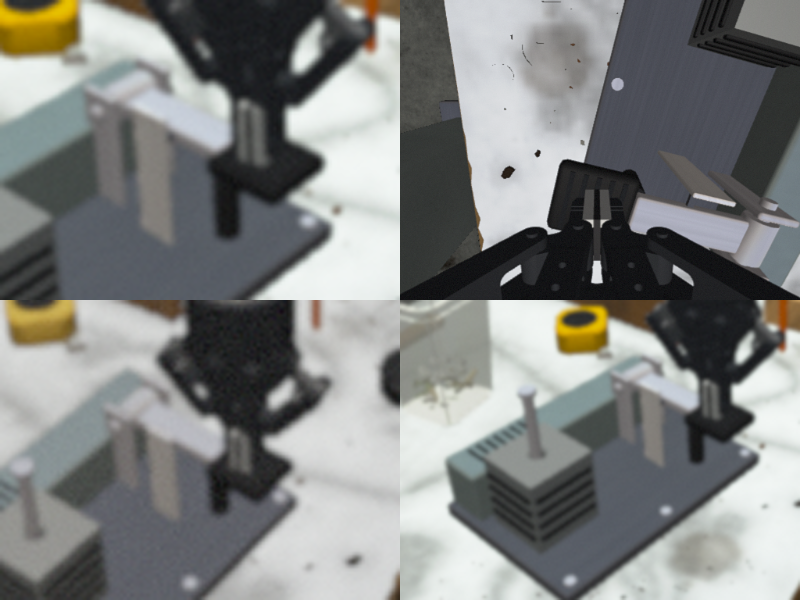

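```bash
Z='x'; python3 -m pendant '[[0,0,0,0,0,0],[0,0,0,0,0,0],[0,0,0,0,0,0],[0,0,0,0,0,0],[0,0,0,0,0,0],[0,0,0,0,0,0],[0,0,0,0,0,0],[0,0,0,0,0,0],[0,0,0,0,0,0],[0,0,0,0,0,0],[0,0,0,0,0,0],[0,0,0,0,0,0],[0,0,0,0,0,0],[0,0,0,0,0,0],[0,0,0,0,0,0],[0,0,0,0,0,0],[0,0,0,0,0,0],[0,0,0,0,0,0],[0,0,0,0,0,0],[0,0,0,0,0,0]]'; python3 -m pendant '[[0,0,0,0,0,0],[0,0,0,0,0,0],[0,0,0,0,0,0],[0,0,0,0,0,0],[0,0,0,0,0,0],[0,0,0,0,0,0],[0,0,0,0,0,0],[0,0,0,0,0,0],[0,0,0,0,0,0],[0,0,0,0,0,0],[0,0,0,0,0,0],[0,0,0,0,0,0],[0,0,0,0,0,0],[0,0,0,0,0,0],[0,0,0,0,0,0],[0,0,0,0,0,0],[0,0,0,0,0,0],[0,0,0,0,0,0],[0,0,0,0,0,0],[0,0,0,0,0,0]]'; python3 -m pendant '[[0,0,0,0,0,0],[0,0,0,0,0,0],[0,0,0,0,0,0],[0,0,0,0,0,0],[0,0,0,0,0,0],[0,0,0,0,0,0],[0,0,0,0,0,0],[0,0,0,0,0,0],[0,0,0,0,0,0],[0,0,0,0,0,0],[0,0,0,0,0,0],[0,0,0,0,0,0],[0,0,0,0,0,0],[0,0,0,0,0,0]]'
python3 - <<'E'
from h import *
a=[read_state()['ft_force'].round(1)]
im=read_camera('scene');w=read_camera('wrist');cv2.imwrite('pics/v8.png',cv2.resize(im[195:265,190:290,::-1],(800,560),interpolation=cv2.INTER_CUBIC))
print(a,read_state()['ft_force'],read_state()['tcp_pos'])
E
```

```text
time: 13.6
tcp_pos: [0.4326, 0.1923, 0.1008]
ee_rot: [1.21, 1.209, -1.208]
ft_force: [-3.0, 1.6, 6.2]
width: 0.0001
time: 15.27
tcp_pos: [0.4326, 0.1923, 0.1008]
ee_rot: [1.21, 1.209, -1.209]
ft_force: [-3.5, 1.3, 6.1]
width: -0.0002
time: 16.43
tcp_pos: [0.4326, 0.1923, 0.1008]
ee_rot: [1.21, 1.209, -1.209]
ft_force: [-3.5, 1.3, 6.6]
width: 0.0001
[array([-3.5,  1.3,  6.6])] [-3.19231341  1.78810659  5.92292104] [0.43256796 0.1922696  0.10081051]
```

View pics/v8.png

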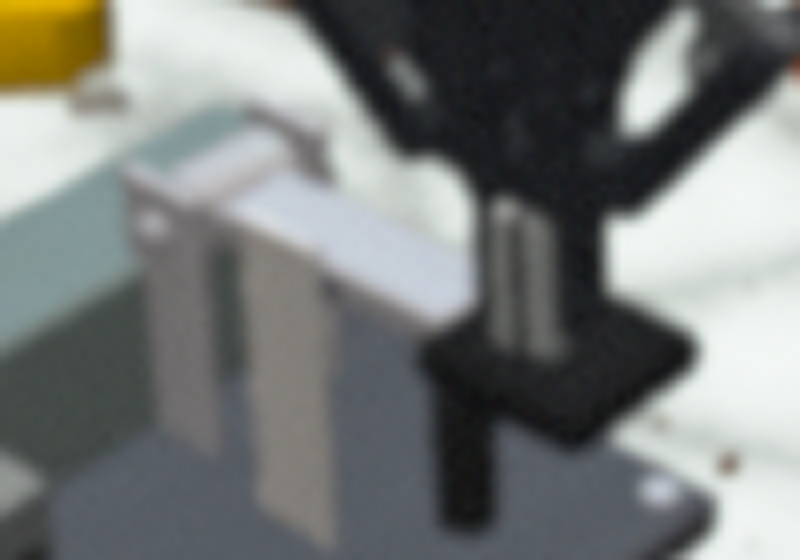

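```bash
python3 -c "
from station import order;print(order.sign_off())"
```

```text
the job is handed in; nothing more can be done
None
```

The longest pin is fully down in the demagnetiser well, and I handed the job in at about 16.5 s with the lever held level. No verdict came back.

**Pin:** I gripped the longest steel pin, which was in the bore nearest the demagnetiser, and lowered it into the well with no contact force. After I let go, the wrist and scene pictures showed its head within about 1–2 mm of the well axis. Its height matched fully home, within about 2.5 mm. I did not touch the two shorter pins or the orange and red look-alikes.

**Lever:** I pushed the pad down with closed fingertips and held it for more than 4.6 s.
- **Fingertip height:** the tips stand at about 82 mm, against 81 mm for level, which puts the lever at about 0.17 rad.
- **Push:** the upward force was 6–6.6 N, which suggests about 0.14–0.15 rad. This is slightly lower than the height reading, but both lie inside the 0.105–0.245 band.
- **Not confirmed:** I could not read the pointer marks in the pictures, so the lever angle rests on those two readings alone.

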